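Press a sampler insert home with a trigger bar clamp and release it

TASK

Pump the trigger of the bar clamp until the jaw has pushed the insert with the sample plates fully home in its frame and gives it a firm squeeze of about 15 newtons, kept for a moment; never squeeze harder than 25. Then push back the jaw's release lever and slide the jaw all the way back to its rear stop, leaving the insert home. Move the jaw forward only with the trigger, do not touch the insert or its plates yourself, and leave the other things where they are.

Things in the scene. Friction and masses are not known exactly. Their poses are not given: they have to be found in the camera images.
- press: Bar-clamp press: plywood board 390 x 125 x 15 mm fixed to the table; along its x stand the trigger housing (two dark cheeks, 110 mm high), a toothed bar with the sliding jaw, and an open white frame (uprights 100 mm high at y = +-48, x = 100 to 130). Board spans x = -220 to +170 mm of the origin, on its underside. x is the way the jaw advances (to the robot's left, yaw 1.57 +-0.3), z up.
- trigger (a joint): Trigger angle, rad: 0 at rest (handle 0.4 rad above level), 0.6 down on its stop; springs back up. 1 rad drives the pawl 40 mm: its first 5 to 12 mm only pick up a tooth, the rest advances the jaw, 8 to 18 mm a full stroke. Between strokes let it come up below 0.03; the jaw then holds on the last tooth passed (one every 8 mm), so it may fall back up to 8 mm.
- trigger_tip (a point): Where to press the trigger: top face of its flat dark handle bar (85 x 26 x 9 mm), 80 mm from the hinge. Moves with it: at rest 130 mm above the table at press x = -187 mm, fully down 83 mm at x = -194. Press straight down with closed fingers. Takes 4 to 6 N with the jaw free, 7 to 10 while the insert slides; once home the force climbs steeply.
- jaw: Sliding jaw: dark steel block 50 x 42 mm, 32 to 72 mm above the table, on the toothed bar. Origin at table height under its middle; axes as the press. It slides forward over the teeth, but the hooked nose of its release lever stops it going back. About 3 N of friction.
- jaw_home (a point): Fixed point on the press: where jaw_mark lies when the jaw is fully back against its rear stop.
- jaw_mark (a point): Top middle of the jaw block, 72 mm above the table. The press x of this point minus that of jaw_home is the jaw's travel: 0 fully back, about 52 mm when the pad just touches a seated insert, 78 mm at most.
- pad: Black rubber pad on the jaw's +x side, 10 x 36 x 22 mm, sprung (8 N per mm, 10 mm of give); face 42 mm ahead of the jaw's middle when free. With the insert home, each extra newton on the trigger handle adds about 2 N here: 12 to 13 N on the handle, before its stop, is a squeeze of some 15 N; 17 N is too much. If the handle meets its stop first, let it up and stroke again.
- release (a joint): Angle of the release lever, rad: 0 at rest (upright), 0.28 pushed fully back. It frees the jaw above about 0.17. It rocks by up to that much as the jaw clicks forward over the teeth.
- release_top (a point): Top edge, middle, of the release lever's upright steel thumb plate over the jaw's middle: 34 mm wide (along y), 6 thick, 94 to 120 mm above the table. Pushed at the plate towards press -x it swings back 28 mm under 1 N (up to 10 N if the jaw is under squeeze); pushing on slides the jaw back with 3 to 5 N till it stops dead at its rear stop. Let go, it springs upright.
- insert: White plastic carrier 85 x 76 x 22 mm, 30 to 52 mm above the table, with three upright amber sample plates (tops 80 mm above the table). Stands part-way out of the frame towards the jaw; runs only along x with about 5 N of friction and stays where left. Origin at table height under its jaw-side face; axes as the press.
- insert_face (a point): Middle of the insert's jaw-side face, 41 mm above the table.
- home_mark (a point): Fixed point on the press: where insert_face lies when the insert is fully home against the frame's stop (it starts 12 to 28 mm out, on the -x side).
- screwdriver: screwdriver lying beside the board on the robot's side, about 200 mm long; origin at the middle of its underside. Not part of the job.
- jar: small clear jar with a white cap, 44 mm across, 60 mm tall, standing behind the board; origin under its centre. Not part of the job.
- pliers: pliers lying flat behind the board, about 130 mm long, 14 mm thick; origin under the pivot. Not part of the job.
- dish: small clear dish, 68 mm across, 16 mm high, on the robot's side of the board; origin under its centre. Not part of the job.
- spray: white spray bottle, 68 mm across, 190 mm tall, standing off the left end of the board; origin under its centre. Not part of the job.
- tube_rack: blue and white grid rack, 85 x 125 x 43 mm, at the far side of the table; origin under its centre. Not part of the job.
- swab_box: open cardboard tray of wooden swabs, 100 x 160 x 40 mm, off the right end of the board; origin under its centre. Not part of the job.

How it is judged (in metres and radians):
On the way, in this order (a step that is already met when the one before it is completed fails the run):
1. the trigger is pumped down while the insert is still out of its frame (value of joint trigger above 0.4 rad and not (x of insert_face in the frame of home_mark above -0.0015 m)), for 0.05 s.
2. the insert is fully home (within 1.5 mm) and squeezed with at least 8 N by holding the trigger down (x of insert_face in the frame of home_mark above -0.0015 m and contact force between pad and insert above 8 N and value of joint trigger above 0.1 rad), for 0.2 s.
3. the release lever is pushed back and the jaw slid back to its rear stop (within 4 mm) (x of jaw_mark in the frame of jaw_home below 0.004 m and x of insert_face in the frame of home_mark above -0.0015 m), for 0.2 s.
At the end, for the whole second after the job is handed in: The insert is fully home in its frame (within 1.5 mm), the jaw is fully back at its rear stop (within 4 mm) and at rest, the trigger is up and the release lever upright (all of step 3 and value of joint trigger below 0.06 rad and value of joint release below 0.1 rad and linear speed of jaw below 0.01 m/s); the robot touches nothing.
It fails at once if the pad squeezed the insert with more than 25 N (contact force between pad and insert above 25 N).
It fails at once if the robot touched the insert or its plates (contact force between any of the fingers, the arm and insert above 0.5 N).
It fails at once if the robot pushed the jaw by hand before the insert was home (not (x of insert_face in the frame of home_mark above -0.0015 m) and contact force between the fingers and jaw above 2 N).
It fails at once if a bystander was moved by more than 30 mm (distance of any of screwdriver, jar, pliers, dish, spray, tube_rack, swab_box from where it was at the start of the episode above 0.03 m).
It also fails if it takes over 54 s, if anything falls off the work surface, if the arm or the gripper's body presses on something with over 40 N, if the wrist force passes 120 N, or if a joint passes its speed limit or range.

ROBOT

A 7-joint arm with a two-finger parallel gripper is mounted at the origin on the work surface. World frame = base frame: x ahead of the robot, y to its left, z up, the work surface at z = 0. Lengths are in mm, angles in rad, forces in N, time in s.
With the tool pointing down it reaches from about 400 to 875 mm from the base axis. Payload 19.3 kg.
Tool frame: the origin (TCP) lies between the finger pads; the fingertips stand 19 mm ahead of it and the grasp point (between the pads) is the TCP; z points along the fingers, y is the line along which they close (so a half turn about z gives the same grasp; the last joint's range is limited). The gripper opens to 85 mm and grips with 20 to 120 N. Pads are 22 mm wide; open, the fingers measure 114 mm over their backs; the gripper's body (76 mm by 85 mm) begins 54 mm behind the grasp point. The pads swing forward as they close: fully open they stand 13 mm farther back than shut.
Start: joints at [1.196, 0.521, -0.036, 1.599, 0.021, 1.021, -0.113], TCP at [187.536, -596.192, 250.291] pointing down, gripper open.
Joint ranges: [-2.91, 2.91], [-0.3, 2.13], [-1.5, 1.42], [0.17, 2.43], [-1.26, 4.41], [0.16, 1.93], [-2.52, 2.52]. Speed limits (rad/s): [1.89, 1.89, 2.39, 2.39, 3.01, 3.01, 3.01].

INTERFACE

Orientations are given as a unit quaternion [w, x, y, z].
In Python, from workcell import * gives the robot as it stands. The module is installed in compiled form; this text tells all that it offers.
- The arm moves only by the tool arm_command, never from a script. Its argument "commands" is a list of rows, each a list of 7 numbers: the opening, from 0 (shut) to 1 (fully open), then the shift along the tool's x, y, z each as a share of 100 cm, from -1 to 1, then the turn, a rotation vector about the tool's x, y, z each as a share of 180 degrees, from -1 to 1. A call has exactly 5 rows; each row is the pose to reach, as a shift and turn from the pose commanded when the call began, along the tool's axes at that moment, turning the shorter way round; what a row does not reach only later rows make up. A row lasts 1/10 s, in which the tool goes at most 50 mm and 8.59 degrees, less where a joint would pass 70% of its speed; a pose out of reach is approached as far as the arm can. A call with a number of a shift or a turn outside -1 to 1 is refused whole. A call with a gripper value outside its range is refused whole. The fingers move at their own pace and stop on an object; "newtons" is the grip in N (left out, the last holds). Time passes only in rows, so rows that repeat a pose let the fingers close, or fill a call up. It gives the time, the measured TCP pose, the force, the opening and the grip force at its end, in the units of the state.
- sense(): the state, without advancing time (a new reading comes with each control period).
- snapshot(name): name is "scene" or "top"; returns a dict with "img" (420x560x3 uint8, blue, green, red), "z_map" (420x560 float32, mm along the optical axis (not along the pixel's ray), 0 where there is no reading), "fx", "fy", "cx", "cy" (pixels), "k1" (the pictures are not rectified: a ray, as slopes to the right and down, at radius r is drawn at 1 + k1 r^2 times it, then the intrinsics apply), "R" (3x3) and "t" (3): a world point X has camera coordinates R X + t. Camera axes: x right, y down, z forward; pixel columns grow to the right and rows downward; lengths in mm; the calibration is good to about 2 mm. A picture is of the moment at which its call begins.
- finish_job(): hands the job in; it is judged then, once.
Trained networks look in the newest picture that a camera, given by its name, has taken for a name from the list of things; names that differ only in an ending like _2 or _b are one class to them, and where a whole thing is asked for, a point or a joint stands for the part that bears it (a point fixed in the world has none). Each returns a list of dicts, best first, with "conf" (0 to 1); they miss things now and then, are a little off and sometimes report something else, mostly with a low value. They report only what shows in the picture. A call takes as long as a camera call.
- find_in(target, camera): "uv" ([column, row] in pixels, amid what is visible of it).
- pinpoint(target, camera): "uv" ([column, row] in pixels: a listed point, or the origin of a listed thing).
The state is a dict: "time_s": time; "q": joint angles; "joint_velocities": joint speeds; "tau": joint torques, N m; "eef_pos": TCP position; "eef_rot": TCP orientation; "contact_force": force on the tool from outside, world axes, zero at the start; "torque": the same for the moment, N m; "gripper_width": finger opening in mm; "finger_force": force on a finger pad.
Only numpy, scipy, OpenCV 4.12 (cv2) and the standard library are available. Lean on these libraries where they do the work, as an engineer would, in place of code of your own. Each camera call takes 0.05 s, during which the arm holds its last target. There are 200 camera calls.

## Working session

There is one attempt and no reset: what is moved stays moved. The work goes in short steps, Python scripts to look and compute and a tool call to move; the robot and the scene stay as the last step left them, time stands still between calls to the robot, and variables do not carry over. Pictures are saved under pics/ and viewed, at most 10 in all, crops included, and the job is handed in when it is done.

Besides the shell and the picture viewer there is one more tool, called after "Call:" as a command line: name --pt "numbers of a row" for each row, then --argument value for the rest. arm_command: Moves the arm, as the interface text tells. Its arguments: {"type":"object","properties":{"commands":{"type":"array","items":{"type":"array","items":{"type":"number"}}},"newtons":{"type":"number"}},"required":["commands"]}

```bash
mkdir -p pics; cat > h.py <<'E'
from workcell import *
import numpy as np, cv2
from scipy.spatial.transform import Rotation as Ro
def ray(s,uv):
    K=np.array([[s['fx'],0,s['cx']],[0,s['fy'],s['cy']],[0,0,1.]])
    p=cv2.undistortPoints(np.array([[uv]],float),K,np.array([s['k1'],0,0,0,0.]))[0,0]
    R=np.array(s['R']);t=np.array(s['t'])
    return -R.T@t, R.T@np.array([p[0],p[1],1])
def atz(s,uv,z):
    o,d=ray(s,uv); return o+d*(z-o[2])/d[2]
def dep(s,uv):
    o,d=ray(s,uv); u,v=int(round(uv[0])),int(round(uv[1])); return o+d*s['z_map'][v,u]
def tri(a,ua,b,ub):
    o1,d1=ray(a,ua);o2,d2=ray(b,ub)
    x=np.linalg.lstsq(np.c_[d1,-d2],o2-o1,rcond=None)[0]
    p,q=o1+x[0]*d1,o2+x[1]*d2
    return (p+q)/2,np.linalg.norm(p-q)
E
python3 - <<'E'
from h import *
np.set_printoptions(precision=1,suppress=True)
st=sense();print(st['time_s'],st['eef_pos'],st['eef_rot'],st['contact_force'])
Z={'trigger_tip':130,'jaw_mark':72,'jaw_home':72,'release_top':120,'insert_face':41,'home_mark':41,'press':0}
S={c:snapshot(c) for c in('scene','top')}
for c in S: cv2.imwrite(f'pics/{c}0.png',S[c]['img'])
for n,z in Z.items():
    for c in S:
        for d in pinpoint(n,c)[:1]:
            print(n,c,round(d['conf'],2),np.array(d['uv']),atz(S[c],d['uv'],z),dep(S[c],d['uv']))
print(sense()['time_s'])
E
```

```text
0.0 [ 187.4 -595.9  249.7] [-0.   1.   0.2 -0. ] [ 0.8 -0.   0.6]
trigger_tip scene 0.64 [208.  206.4] [ 519.9 -131.8  130. ] [ 520.4 -132.   130.7]
trigger_tip top 0.65 [337.6 228.4] [ 523.5 -141.7  130. ] [ 522.5 -140.8  138.7]
jaw_mark scene 0.83 [260.7 185.7] [503.2  39.6  72. ] [482.6  52.7  41. ]
jaw_mark top 0.89 [272.3 237.2] [498.7  57.7  72. ] [498.9  57.8  70.3]
jaw_home scene 0.77 [256.1 186.4] [497.9  27.9  72. ] [496.5  28.8  69.9]
jaw_home top 0.64 [283.4 236.7] [500.9  22.9  72. ] [506.5  23.5  17.1]
release_top scene 0.66 [255.4 178.3] [506.2  22.  120. ] [499.5  26.1 110.3]
release_top top 0.52 [284.1 238.7] [490.   20.1 120. ] [500.4  21.1  13.2]
insert_face scene 0.65 [276.6 181.1] [494.8  98.9  41. ] [503.   93.2  53.5]
insert_face top 0.76 [263.6 240.1] [491.9  86.4  41. ] [494.5  87.7  13.4]
home_mark scene 0.64 [281.1 177. ] [490. 118.  41.] [498.9 111.6  54.5]
home_mark top 0.68 [251.5 239.1] [494.3 125.2  41. ] [492.  123.4  65.3]
press scene 0.72 [256.  177.2] [420.8  76.5   0. ] [503.1  26.  118.6]
press top 0.87 [270.5 240.7] [494.2  65.7   0. ] [492.7  65.1  16.7]
0.8
```

```bash
python3 -c "
import cv2
a=cv2.imread('pics/scene0.png');b=cv2.imread('pics/top0.png')
cv2.imwrite('pics/s1.png',cv2.resize(a[110:270,150:350],None,fx=4,fy=4*.93,interpolation=2)[:600])
cv2.imwrite('pics/t1.png',cv2.resize(b[170:310,190:390],None,fx=4,fy=4,interpolation=2))"
```

```text
(no output)
```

View pics/s1.png

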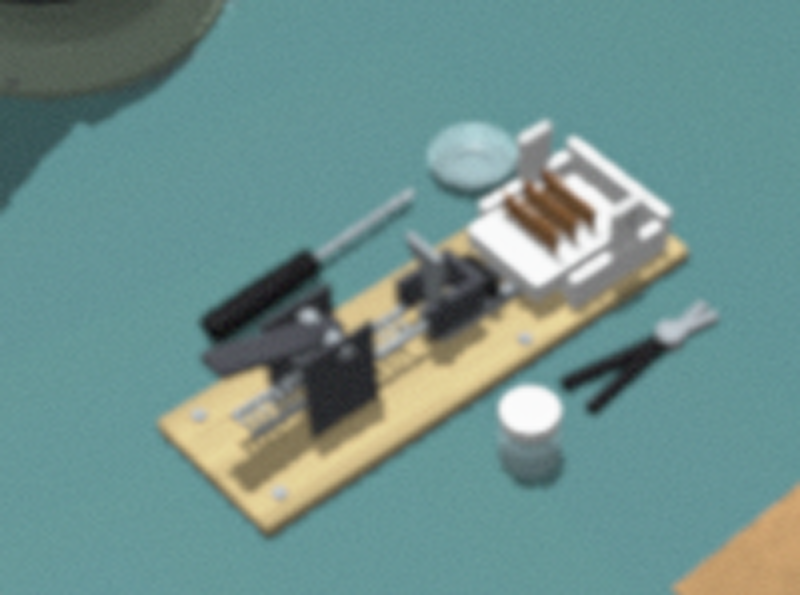

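View pics/t1.png

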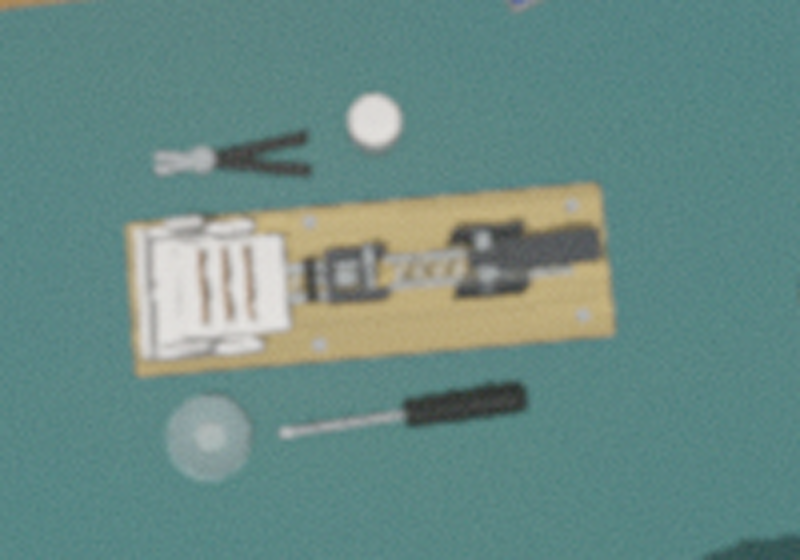

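View pics/top0.png

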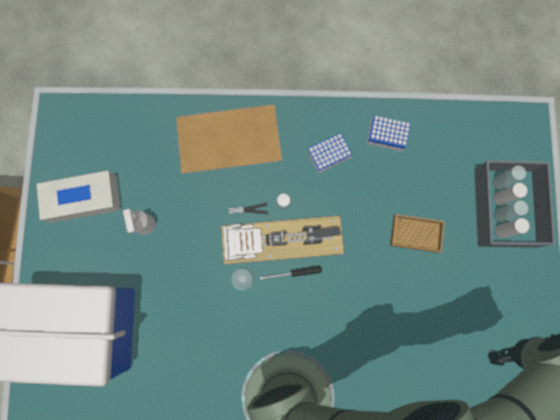

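```bash
cat >> h.py <<'E'
YAW=None
E
python3 - <<'E'
from h import *
np.set_printoptions(precision=1,suppress=True)
S={c:snapshot(c) for c in('scene','top')}
for c in S: print(c,ray(S[c],(280,210)),S[c]['fx'])
c=[np.array(p)/4+[190,170] for p in [(127,225),(600,183),(614,335),(138,376)]]
P=np.array([atz(S['top'],u,15) for u in c]);print(P, np.linalg.norm(P[0]-P[1]),np.linalg.norm(P[0]-P[3]))
c2=[(x/4+150,y/3.72+110) for x,y in [(688,250),(268,530),(160,423)]]
Q=np.array([atz(S['scene'],u,15) for u in c2]);print(Q)
ex=((P[0]-P[1])+(P[3]-P[2]));yaw=np.arctan2(ex[1],ex[0]);print('yaw',yaw)
ex=np.array([np.cos(yaw),np.sin(yaw),0]);ey=np.array([-ex[1],ex[0],0])
o=P.mean(0)*[1,1,0]+25*ex;print('origin',o)
for n in ['trigger_tip','jaw_mark','jaw_home','release_top','insert_face','home_mark']:
    z={'trigger_tip':130,'jaw_mark':72,'jaw_home':72,'release_top':120,'insert_face':41,'home_mark':41}[n]
    for k in S:
        for d in pinpoint(n,k)[:1]:
            p=atz(S[k],d['uv'],z)-o; print(n,k,d['conf'],p@ex,p@ey)
# top points in press frame, height map along mid line
s=S['top'];V,U=np.mgrid[215:265,220:350]
pts=np.array([dep(s,(u,v)) for u,v in zip(U.ravel(),V.ravel())]);r=pts-o
px,py=r@ex,r@ey
for x in range(-225,175,10):
    m=(abs(px-x)<5)&(abs(py)<15); 
    if m.any(): print(x,np.round(np.percentile(pts[m,2],[10,50,90])),end=' ')
print(sense()['time_s'])
E
```

```text
scene (array([1274.1, -447.5, 1230.8]), array([-0.5,  0.3, -0.8])) 535.0800968678411
top (array([ 344. ,    6.6, 1628. ]), array([ 0.2,  0. , -1. ])) 496.7559403835238
[[ 536.9  225.9   15. ]
 [ 579.2 -160.8   15. ]
 [ 454.9 -172.5   15. ]
 [ 414.3  212.    15. ]] 388.97315225094115 123.39551540858153
[[ 542.3  227.3   15. ]
 [ 584.4 -156.7   15. ]
 [ 463.2 -169.3   15. ]]
yaw 1.6778846068400444
origin [493.7  51.    0. ]
trigger_tip scene 0.8 -178.82514445465023 -7.420712910776832
trigger_tip top 0.56 -190.91046225208154 4.361195973721191
jaw_mark scene 0.97 -17.23626233094388 -8.079595849438187
jaw_mark top 0.89 -0.44383656239564595 -12.727198554347218
jaw_home scene 0.9 -29.66931750479805 -4.099449656758853
jaw_home top 0.79 -20.09342773051261 1.0199411824126587
release_top scene 0.59 -186.9644443113668 11.104452750464501
release_top top 0.53 -13.241392211817198 6.633736550939027
insert_face scene 0.95 41.4166099488255 -3.3346186855660056
insert_face top 0.94 37.03338295164977 -0.8804461348261583
home_mark scene 0.48 80.7990516310424 76.14694801807958
home_mark top 0.73 -2.0146794832102293 -6.813321665075493
-225 [-3.  0.  6.] -215 [ 3. 16. 23.] -205 [ 9. 16. 21.] -195 [ 14. 133. 137.] -185 [ 16. 129. 134.] -175 [ 16. 126. 129.] -165 [ 16. 119. 127.] -155 [ 20. 117. 122.] -145 [ 52. 113. 117.] -135 [ 76. 109. 113.] -125 [ 78. 105. 110.] -115 [ 96. 101. 105.] -105 [ 17. 100. 104.] -95 [13. 48. 52.] -85 [11. 18. 50.] -75 [13. 41. 49.] -65 [14. 43. 50.] -55 [13. 20. 53.] -45 [11. 19. 50.] -35 [13. 16. 52.] -25 [ 16. 114. 121.] -15 [30. 71. 99.] -5 [17. 37. 70.] 5 [21. 68. 77.] 15 [14. 36. 73.] 25 [48. 54. 59.] 35 [15. 25. 33.] 45 [16. 45. 54.] 55 [48. 51. 56.] 65 [50. 53. 59.] 75 [50. 62. 84.] 85 [51. 56. 77.] 95 [49. 57. 82.] 105 [50. 58. 81.] 115 [49. 54. 58.] 125 [47. 52. 56.] 135 [26. 29. 34.] 145 [23. 29. 33.] 155 [32. 57. 62.] 165 [13. 16. 58.] 1.5
```

```bash
cat >> h.py <<'E'
YAW=1.678
ex=np.array([np.cos(YAW),np.sin(YAW),0]);ey=np.array([-ex[1],ex[0],0]);O=np.array([496.,52.5,0])
def cloud(c,s=None):
    s=s or snapshot(c); u0,u1,v0,v1=(150,350,110,270) if c=='scene' else (215,355,200,280)
    V,U=np.mgrid[v0:v1,u0:u1]; z=s['z_map'][V,U].ravel()
    K=np.array([[s['fx'],0,s['cx']],[0,s['fy'],s['cy']],[0,0,1.]])
    p=cv2.undistortPoints(np.c_[U.ravel(),V.ravel()].astype(float)[:,None],K,np.array([s['k1'],0,0,0,0.]))[:,0]
    X=(np.c_[p,np.ones(len(p))]*z[:,None]-np.array(s['t']))@np.array(s['R'])
    return np.c_[(X-O)@ex,(X-O)@ey,X[:,2]]
E
python3 - <<'E'
from h import *
np.set_printoptions(precision=1,suppress=True)
for c in('scene','top'):
    r=cloud(c); x,y,z=r.T
    for nm,m in dict(handle=(x<-158)&(x>-205)&(z>100)&(z<150)&(abs(y)<40),plate=(x>-50)&(x<30)&(z>88)&(z<130)&(abs(y)<40),jaw=(x>-60)&(x<40)&(z>62)&(z<85)&(abs(y)<40),pl=(x>50)&(x<150)&(z>70)&(z<88)&(abs(y)<30),ins=(x>20)&(x<60)&(z>46)&(z<58)&(abs(y)>22)&(abs(y)<36),cheek=(x<-80)&(x>-160)&(z>95)&(z<125)).items():
        q=r[m]; print(c,nm,m.sum(), np.percentile(q,[5,50,95],axis=0).ravel() if m.sum() else '')
st=sense();R=Ro.from_quat(np.array(st['eef_rot'])[[1,2,3,0]]).as_matrix();print(R, st['eef_rot'],st['eef_pos'])
d=np.array([518,-135,175])-st['eef_pos'];print(d,R.T@d)
E
```

```text
scene handle 147 [-201.1  -14.1  116.5 -182.7   -3.7  127.6 -161.2    8.8  135.2]
scene plate 68 [-29.3 -16.7  94.7 -26.3  -3.7 111.9 -23.3  14.5 121.4]
scene jaw 157 [-38.6 -22.5  62.9 -16.1  -6.8  70.2   8.3  18.5  76.5]
scene pl 156 [ 68.7 -26.3  70.7  88.2   1.   77.6 107.7  25.9  82.6]
scene ins 48 [ 41.4 -32.7  47.   50.4 -22.3  51.3  58.3  33.4  55.2]
scene cheek 355 [-154.1  -26.1   96.2 -125.6   -3.3  105.4  -96.4   22.4  115.8]
top handle 126 [-198.4  -11.5  117.2 -179.2    0.5  127.8 -160.2   12.1  136.4]
top plate 32 [-27.1 -14.   93.2 -23.2   0.3 116.2 -19.3  15.4 122.5]
top jaw 105 [-33.5 -19.7  63.3  -4.8   5.   71.6  10.9  20.7  78.7]
top pl 67 [ 69.6 -24.9  71.6  89.   -0.1  78.7 108.1  25.   85. ]
top ins 44 [ 43.8 -32.8  47.9  50.5 -22.2  53.1  58.9  34.8  56.9]
top cheek 246 [-155.5  -22.2   97.1 -126.7   -0.2  108.3  -97.9   24.   118.9]
[[ 1.   0.3 -0. ]
 [ 0.3 -1.   0. ]
 [ 0.  -0.  -1. ]] [-0.   1.   0.2 -0. ] [ 187.5 -596.2  250.3]
[330.5 461.2 -75.3] [ 453.6 -340.8   75.3]
```

```bash
cat >> h.py <<'E'
def go(px,py,z,yaw=YAW):
    st=sense();R=Ro.from_quat(np.array(st['eef_rot'])[[1,2,3,0]])
    T=Ro.from_euler('z',yaw)*Ro.from_euler('x',np.pi)
    w=O+px*ex+py*ey+[0,0,z]; d=R.inv().apply(w-st['eef_pos'])/1000
    r=(R.inv()*T).as_rotvec()/np.pi
    p=(np.array(st['eef_pos'])-O)
    print('t',st['time_s'],'press',np.round([p@ex,p@ey,p[2]],1),'F',np.round(st['contact_force'],1),'shift',np.round(d,4),'turn',np.round(r,4),'q',np.round(st['q'],2))
E
python3 -c "
from h import *
go(-181,-1,185)"
```

```text
t 1.6 press [-611.9  376.1  250.3] F [-0.7 -0.2  0.5] shift [ 0.4544 -0.3486  0.0653] turn [-0.     -0.     -0.4371] q [ 1.2   0.52 -0.04  1.6   0.02  1.02 -0.11]
```

Call:
arm_command --pt "0 0.454 -0.349 0.03 0 0 -0.437" --pt "0 0.454 -0.349 0.03 0 0 -0.437" --pt "0 0.454 -0.349 0.03 0 0 -0.437" --pt "0 0.454 -0.349 0.03 0 0 -0.437" --pt "0 0.454 -0.349 0.03 0 0 -0.437" --newtons 40

```text
time_s: 2.1
eef_pos: [331.5, -390.0, 237.4]
eef_rot: [0.0, 0.863, 0.506, -0.0]
contact_force: [1.7, -0.6, 0.2]
gripper_width: 12.2
finger_force: 0.0
```

```bash
python3 -c "
from h import *
go(-181,-1,185)"
```

```text
t 2.1 press [-422.3  210.9  237.4] F [ 1.7 -0.6  0.2] shift [0.3195 0.0331 0.0523] turn [ 1.000e-04  2.000e-04 -1.965e-01] q [ 0.97  0.37 -0.28  1.9   0.13  0.89  0.12]
```

Call:
arm_command --pt "0 0.319 0.033 0.03 0 0 -0.197" --pt "0 0.319 0.033 0.03 0 0 -0.197" --pt "0 0.319 0.033 0.03 0 0 -0.197" --pt "0 0.319 0.033 0.03 0 0 -0.197" --pt "0 0.319 0.033 0.03 0 0 -0.197"

```text
time_s: 2.6
eef_pos: [476.0, -187.4, 214.0]
eef_rot: [0.0, 0.668, 0.744, 0.0]
contact_force: [0.8, -0.6, 0.6]
gripper_width: 0.2
finger_force: 0.0
```

```bash
python3 -c "
from h import *
go(-181,-1,165)"
```

```text
t 2.6 press [-236.4   45.5  214. ] F [ 0.8 -0.6  0.6] shift [0.0554 0.0466 0.049 ] turn [0.0002 0.0001 0.0003] q [ 0.63  0.42 -0.48  1.92  0.25  0.86  0.13]
```

Call:
arm_command --pt "0 0.055 0.047 0.03 0 0 0" --pt "0 0.055 0.047 0.049 0 0 0" --pt "0 0.055 0.047 0.049 0 0 0" --pt "0 0.055 0.047 0.049 0 0 0" --pt "0 0.055 0.047 0.049 0 0 0"

```text
time_s: 3.1
eef_pos: [516.1, -130.5, 165.6]
eef_rot: [0.0, 0.67, 0.742, -0.0]
contact_force: [0.0, -0.5, 0.9]
gripper_width: -0.2
finger_force: 0.0
```

```bash
python3 - <<'E'
from h import *
go(-181,-1,155)
S=snapshot('scene');cv2.imwrite('pics/s2.png',cv2.resize(S['img'][110:270,150:350],None,fx=4,fy=3.72,interpolation=2))
E
```

```text
t 3.1 press [-184.1   -0.4  165.6] F [ 0.  -0.5  0.9] shift [0.0031 0.0006 0.0106] turn [ 0.0001  0.0002 -0.0018] q [ 0.48  0.52 -0.46  1.91  0.32  0.79 -0.05]
```

View pics/s2.png

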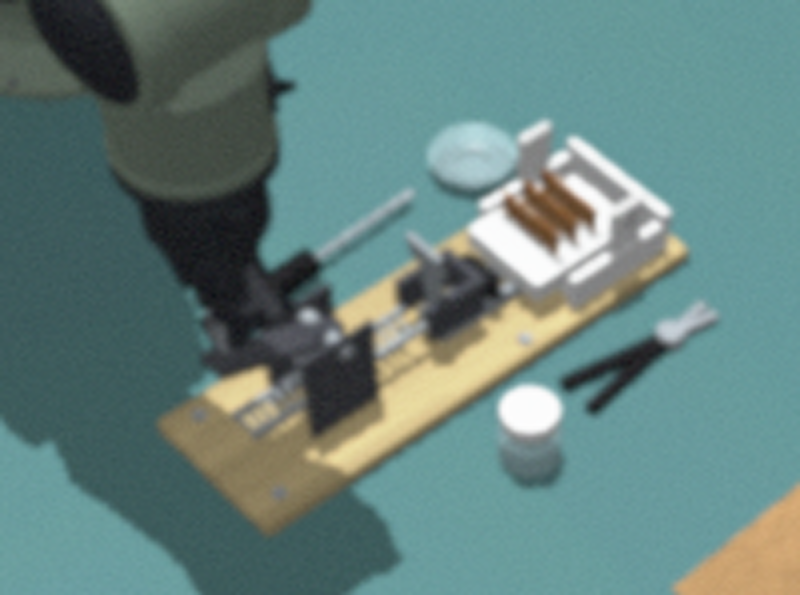

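Call:
arm_command --pt "0 0.003 0 0.015 0 0 0" --pt "0 0.003 0 0.03 0 0 0" --pt "0 0.003 0 0.042 0 0 0" --pt "0 0.003 0 0.052 0 0 0" --pt "0 0.003 0 0.057 0 0 0"

```text
time_s: 3.65
eef_pos: [516.3, -128.4, 108.7]
eef_rot: [0.001, 0.671, 0.742, 0.0]
contact_force: [-1.5, -2.0, 11.5]
gripper_width: -0.1
finger_force: 5.8
```

```bash
cat >> h.py <<'E'
def rep(c='top'):
    r=cloud(c);x,y,z=r.T;o=[]
    for nm,m in dict(handle=(x<-168)&(x>-205)&(z>70)&(z<150)&(abs(y)<14),plate=(x>-60)&(x<60)&(z>88)&(z<125)&(abs(y)<25),jaw=(x>-60)&(x<60)&(z>64)&(z<80)&(abs(y)<25)&(abs(y)>12),pl=(x>50)&(x<150)&(z>70)&(z<88)&(abs(y)<30)).items():
        o.append((nm,int(m.sum()),np.round(np.median(r[m],axis=0),1) if m.any() else 0))
    print(c,*o)
E
python3 -c "
from h import *
go(-181,-1,105);rep();rep('scene')"
```

```text
t 3.65 press [-182.    -0.9  108.7] F [-1.5 -2.  11.5] shift [0.001  0.0001 0.0037] turn [ 0.0006  0.0005 -0.0022] q [ 0.44  0.6  -0.41  1.94  0.38  0.67 -0.11]
top ('handle', 0, 0) ('plate', 24, array([  0.9,  -3.4, 118. ])) ('jaw', 74, array([10.8, 13.4, 72.3])) ('pl', 68, array([92.5,  0.8, 79. ]))
scene ('handle', 126, array([-193.7,   -7.6,   89.9])) ('plate', 73, array([ -2.6,  -3.1, 111.6])) ('jaw', 89, array([ -0.3, -17.5,  70.3])) ('pl', 161, array([93. , -1.5, 77. ]))
```

Call:
arm_command --pt "0 0 0 -0.045 0 0 0" --pt "0 0 0 -0.048 0 0 0" --pt "0 0 0 -0.048 0 0 0" --pt "0 0 0 -0.035 0 0 0" --pt "0 0 0 -0.02 0 0 0"

```text
time_s: 4.25
eef_pos: [516.1, -127.5, 127.2]
eef_rot: [0.001, 0.67, 0.742, 0.0]
contact_force: [2.0, -5.6, 8.6]
gripper_width: -0.2
finger_force: 4.0
```

Call:
arm_command --pt "0 0 0 0.003 0 0 0" --pt "0 0 0 0.006 0 0 0" --pt "0 0 0 0.009 0 0 0" --pt "0 0 0 0.012 0 0 0" --pt "0 0 0 0.012 0 0 0"

```text
time_s: 4.75
eef_pos: [515.6, -127.6, 115.1]
eef_rot: [0.0, 0.67, 0.742, -0.001]
contact_force: [0.3, -6.9, 7.3]
gripper_width: 0.2
finger_force: 4.1
```

```bash
python3 -c "
from h import *
go(-181,-1,105);rep();rep('scene')"
```

```text
t 4.75 press [-181.1   -0.2  115.1] F [ 0.3 -6.9  7.3] shift [0.0001 0.0008 0.0101] turn [-0.0003  0.0003 -0.0017] q [ 0.44  0.59 -0.42  1.94  0.37  0.68 -0.11]
top ('handle', 0, 0) ('plate', 29, array([  4.7,  -0.5, 117.8])) ('jaw', 73, array([17.3, 13.6, 72.3])) ('pl', 70, array([104.3,   1.6,  79.1]))
scene ('handle', 130, array([-192.6,   -7.5,   98.5])) ('plate', 66, array([  2.2,  -1.7, 111.5])) ('jaw', 95, array([ 12.6, -16.7,  70.1])) ('pl', 156, array([102.8,   0.8,  77.3]))
```

Call:
arm_command --pt "0 0 0 0.001 0 0 0" --pt "0 0 0 0.002 0 0 0" --pt "0 0 0 0.003 0 0 0" --pt "0 0 0 0.004 0 0 0" --pt "0 0 0 0.004 0 0 0"

```text
time_s: 5.35
eef_pos: [515.6, -127.5, 111.2]
eef_rot: [0.0, 0.67, 0.742, -0.001]
contact_force: [0.4, -6.5, 7.7]
gripper_width: 0.0
finger_force: 4.3
```

Call:
arm_command --pt "0 0 0 0.001 0 0 0" --pt "0 0 0 0.002 0 0 0" --pt "0 0 0 0.003 0 0 0" --pt "0 0 0 0.003 0 0 0" --pt "0 0 0 0.003 0 0 0"

```text
time_s: 5.85
eef_pos: [515.6, -127.3, 108.3]
eef_rot: [-0.0, 0.67, 0.742, -0.001]
contact_force: [-0.5, -5.9, 10.6]
gripper_width: 0.2
finger_force: 5.0
```

```bash
python3 -c "
from h import *
go(-181,-1,105);rep();rep('scene')"
```

```text
t 5.85 press [-180.9   -0.2  108.3] F [-0.5 -5.9 10.6] shift [-0.0001  0.0008  0.0033] turn [-0.0003  0.0002 -0.0017] q [ 0.44  0.61 -0.42  1.94  0.38  0.67 -0.12]
top ('handle', 0, 0) ('plate', 19, array([ 18.9,  -3.7, 116.9])) ('jaw', 77, array([20.2, 12.7, 71.4])) ('pl', 67, array([1.078e+02, 1.000e-01, 8.030e+01]))
scene ('handle', 128, array([-192.1,   -6.5,   90.7])) ('plate', 75, array([ 17. ,  -2.5, 111.1])) ('jaw', 93, array([ 12.4, -17. ,  70.1])) ('pl', 151, array([107.3,   1.2,  77.8]))
```

Call:
arm_command --pt "0 0 0 -0.045 0 0 0" --pt "0 0 0 -0.05 0 0 0" --pt "0 0 0 -0.05 0 0 0" --pt "0 0 0 -0.037 0 0 0" --pt "0 0 0 -0.027 0 0 0"

```text
time_s: 6.45
eef_pos: [515.6, -126.8, 134.1]
eef_rot: [-0.0, 0.67, 0.742, -0.0]
contact_force: [-0.1, -4.8, 10.4]
gripper_width: 0.3
finger_force: 4.5
```

Call:
arm_command --pt "0 0 0 0.002 0 0 0" --pt "0 0 0 0.004 0 0 0" --pt "0 0 0 0.006 0 0 0" --pt "0 0 0 0.008 0 0 0" --pt "0 0 0 0.008 0 0 0"

```text
time_s: 6.95
eef_pos: [515.5, -127.4, 126.3]
eef_rot: [-0.0, 0.67, 0.742, -0.001]
contact_force: [-1.3, -7.4, 12.3]
gripper_width: 0.4
finger_force: 5.9
```

```bash
python3 -c "
from h import *
go(-181,-1,105);rep();rep('scene')"
```

```text
t 6.95 press [-180.9   -0.2  126.3] F [-1.3 -7.4 12.3] shift [-0.0001  0.0008  0.0213] turn [-0.0005  0.0002 -0.0016] q [ 0.45  0.58 -0.43  1.93  0.36  0.71 -0.1 ]
top ('handle', 0, 0) ('plate', 36, array([ 12.8,   1.6, 116.3])) ('jaw', 77, array([29.4, 13.1, 72.2])) ('pl', 68, array([111.1,  -1.1,  79.5]))
scene ('handle', 110, array([-192.3,   -7.2,  109.2])) ('plate', 67, array([ 10.6,  -2.8, 110.7])) ('jaw', 97, array([ 19.4, -16.9,  71. ])) ('pl', 158, array([110. ,   0.2,  78.1]))
```

Call:
arm_command --pt "0 0 0 0.0005 0 0 0" --pt "0 0 0 0.001 0 0 0" --pt "0 0 0 0.001 0 0 0" --pt "0 0 0 0.001 0 0 0" --pt "0 0 0 0.001 0 0 0"

```text
time_s: 7.55
eef_pos: [515.6, -127.1, 125.4]
eef_rot: [-0.0, 0.67, 0.742, -0.001]
contact_force: [0.2, -5.5, 10.9]
gripper_width: 0.0
finger_force: 5.5
```

```bash
python3 -c "
from h import *
go(-181,-1,105);rep();rep('scene')"
```

```text
t 7.55 press [-180.7   -0.2  125.4] F [ 0.2 -5.5 10.9] shift [-0.0003  0.0008  0.0204] turn [-0.0004  0.0001 -0.0015] q [ 0.45  0.58 -0.43  1.93  0.36  0.71 -0.1 ]
top ('handle', 0, 0) ('plate', 34, array([ 13. ,   0.2, 116.3])) ('jaw', 73, array([27.1, 12.2, 71.5])) ('pl', 63, array([110.9,  -0.9,  79.7]))
scene ('handle', 106, array([-192.3,   -6.7,  108.5])) ('plate', 65, array([ 10.2,  -3.7, 112.2])) ('jaw', 87, array([ 19.5, -16.3,  70.4])) ('pl', 157, array([110.8,  -0.6,  77.7]))
```

Not climbing yet; keep stepping.

Call:
arm_command --pt "0 0 0 0.0005 0 0 0" --pt "0 0 0 0.001 0 0 0" --pt "0 0 0 0.0015 0 0 0" --pt "0 0 0 0.002 0 0 0" --pt "0 0 0 0.002 0 0 0"

```text
time_s: 8.15
eef_pos: [515.6, -127.4, 123.5]
eef_rot: [-0.0, 0.67, 0.742, -0.001]
contact_force: [-1.6, -6.6, 14.5]
gripper_width: -0.1
finger_force: 6.9
```

```bash
python3 -c "
from h import *
go(-181,-1,105);rep();rep('scene')"
```

```text
t 8.15 press [-181.    -0.2  123.5] F [-1.6 -6.6 14.5] shift [-0.      0.0008  0.0185] turn [-0.0004  0.0003 -0.0016] q [ 0.45  0.58 -0.43  1.94  0.37  0.7  -0.1 ]
top ('handle', 0, 0) ('plate', 33, array([ 13.2,   0.5, 116. ])) ('jaw', 72, array([26.9, 14. , 71.7])) ('pl', 67, array([111. ,  -0.5,  78.6]))
scene ('handle', 110, array([-192. ,   -6.7,  105.3])) ('plate', 65, array([ 10.4,  -4. , 110.9])) ('jaw', 97, array([ 18.8, -15.9,  70.4])) ('pl', 159, array([110.1,   0.2,  77.9]))
```

```bash
python3 -c "
from h import *
for i in range(8):
    snapshot('top'); s=sense(); print(s['time_s'],np.round(s['contact_force'],1),round(s['eef_pos'][2],1),round(s['finger_force'],1))"
```

```text
8.3 [-1.3 -5.9 14.1] 123.6 6.8
8.35 [-1.  -6.  14.5] 123.6 6.8
8.4 [-1.2 -7.  14.6] 123.6 6.8
8.45 [-1.3 -7.6 14.3] 123.6 6.8
8.5 [-1.2 -7.  14.7] 123.6 6.8
8.55 [-1.1 -6.8 14.1] 123.6 6.8
8.6 [-0.1 -6.2 14.6] 123.6 6.8
8.65 [-1.5 -6.3 13.8] 123.6 6.8
```

Call:
arm_command --pt "0 0 0 -0.01 0 0 0" --pt "0 0 0 -0.025 0 0 0" --pt "0 0 0 -0.06 0 0 0" --pt "0 0 0 -0.09 0 0 0" --pt "0 0 0 -0.09 0 0 0"

```text
time_s: 9.15
eef_pos: [516.9, -126.5, 216.3]
eef_rot: [0.001, 0.67, 0.743, 0.001]
contact_force: [-0.0, -0.1, 0.1]
gripper_width: -0.0
finger_force: 0.0
```

```bash
python3 -c "
from h import *
go(42,-1,200);rep();rep('scene')"
```

```text
t 9.15 press [-180.2   -1.6  216.3] F [-0.  -0.1  0.1] shift [ 0.2222 -0.0016  0.0162] turn [ 0.0008  0.0003 -0.0014] q [ 0.5   0.45 -0.49  1.86  0.27  0.89 -0.02]
top ('handle', 0, 0) ('plate', 28, array([1.390e+01, 1.000e-01, 1.176e+02])) ('jaw', 77, array([23.8, 12.6, 71.8])) ('pl', 65, array([110.9,   0.7,  80.3]))
scene ('handle', 113, array([-186.1,   -2.5,  128.9])) ('plate', 71, array([ 12.1,  -2.6, 112.4])) ('jaw', 93, array([ 16.4, -16.5,  70.6])) ('pl', 157, array([110.3,   0.3,  76.7]))
```

Call:
arm_command --pt "0 0.224 -0.001 0.0 0 0 0" --pt "0 0.224 -0.001 0.0 0 0 0" --pt "0 0.224 -0.001 0.0 0 0 0" --pt "0 0.224 -0.001 0.0 0 0 0" --pt "0 0.224 -0.001 0.0 0 0 0"

```text
time_s: 9.75
eef_pos: [490.3, 100.4, 213.1]
eef_rot: [-0.001, 0.668, 0.744, -0.001]
contact_force: [0.7, -0.9, 0.0]
gripper_width: -0.2
finger_force: 0.0
```

```bash
python3 -c "
from h import *
go(44,0,121)
s=snapshot('top');cv2.imwrite('pics/t3.png',cv2.resize(s['img'][190:290,200:360],None,fx=5,fy=5))"
```

```text
t 9.75 press [ 48.2   0.6 213.1] F [ 0.7 -0.9  0. ] shift [-0.0043  0.0008  0.0921] turn [-0.0008 -0.0004 -0.0001] q [ 0.11  0.42 -0.55  1.94  0.28  0.86 -0.48]
```

View pics/t3.png

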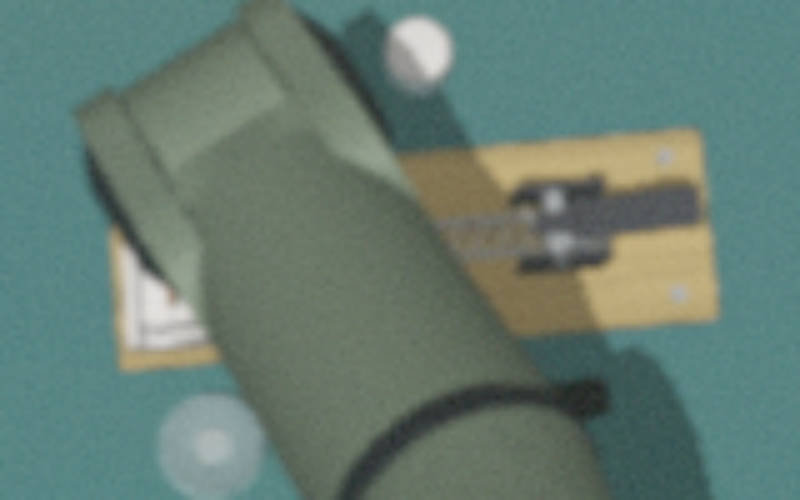

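Call:
arm_command --pt "0 -0.003 0 0.04 0 0 0" --pt "0 -0.003 0 0.07 0 0 0" --pt "0 -0.003 0 0.088 0 0 0" --pt "0 -0.003 0 0.09 0 0 0" --pt "0 -0.003 0 0.09 0 0 0"

```text
time_s: 10.3
eef_pos: [491.6, 93.2, 124.0]
eef_rot: [-0.001, 0.67, 0.743, -0.001]
contact_force: [0.1, -0.7, 1.1]
gripper_width: 0.2
finger_force: 0.0
```

```bash
python3 -c "
from h import *
go(44,0,121)
s=snapshot('scene');cv2.imwrite('pics/s4.png',cv2.resize(s['img'][130:230,210:350],None,fx=5,fy=5))"
```

```text
t 10.3 press [ 40.9   0.  124. ] F [ 0.1 -0.7  1.1] shift [ 0.0031 -0.      0.003 ] turn [-0.0007 -0.     -0.0013] q [ 0.06  0.55 -0.48  2.01  0.4   0.67 -0.58]
```

View pics/s4.png

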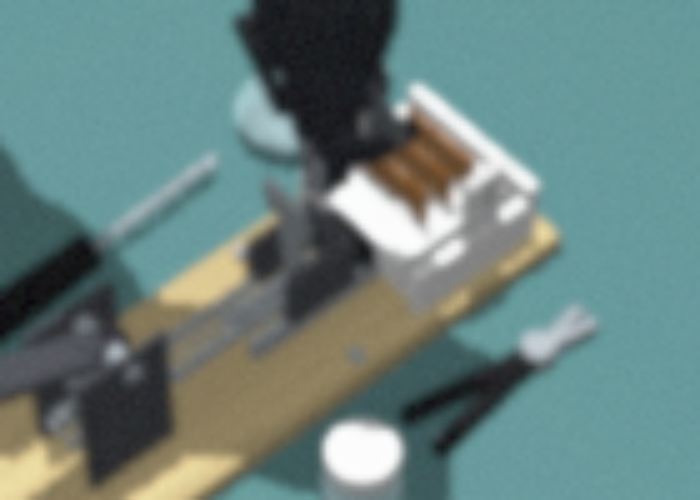

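Call:
arm_command --pt "0 -0.005 0 0.004 0 0 0" --pt "0 -0.015 0 0.005 0 0 0" --pt "0 -0.025 0 0.005 0 0 0" --pt "0 -0.035 0 0.005 0 0 0" --pt "0 -0.045 0 0.005 0 0 0"

```text
time_s: 10.85
eef_pos: [497.1, 47.7, 120.1]
eef_rot: [0.0, 0.67, 0.742, 0.0]
contact_force: [0.2, 4.1, 0.5]
gripper_width: 0.0
finger_force: 1.7
```

Call:
arm_command --pt "0 -0.008 0 0 0 0 0" --pt "0 -0.016 0 0 0 0 0" --pt "0 -0.022 0 0 0 0 0" --pt "0 -0.026 0 0 0 0 0" --pt "0 -0.026 0 0 0 0 0"

```text
time_s: 11.35
eef_pos: [499.7, 22.1, 120.0]
eef_rot: [0.0, 0.67, 0.742, -0.0]
contact_force: [0.6, 1.2, 1.1]
gripper_width: -0.0
finger_force: 0.9
```

```bash
python3 -c "
from h import *
go(-50,0,121);rep('scene')"
```

```text
t 11.35 press [-30.6  -0.4 120. ] F [0.6 1.2 1.1] shift [-0.0194 -0.0003 -0.001 ] turn [ 0.      0.0001 -0.0016] q [ 0.2   0.56 -0.48  2.02  0.41  0.66 -0.44]
scene ('handle', 111, array([-185.8,   -2.3,  128.9])) ('plate', 89, array([-45.2,  -6.6, 114.8])) ('jaw', 70, array([-21.7, -18.4,  69.7])) ('pl', 152, array([110.3,  -0.5,  77.3]))
```

Call:
arm_command --pt "0 -0.002 0 0 0 0 0" --pt "0 -0.005 0 0 0 0 0" --pt "0 -0.008 0 0 0 0 0" --pt "0 -0.01 0 0 0 0 0" --pt "0 -0.01 0 0 0 0 0"

```text
time_s: 11.9
eef_pos: [500.6, 12.5, 119.9]
eef_rot: [-0.0, 0.67, 0.742, -0.0]
contact_force: [-0.0, 3.4, -0.5]
gripper_width: -0.2
finger_force: 1.4
```

Call:
arm_command --pt "0 -0.002 0 0 0 0 0" --pt "0 -0.004 0 0 0 0 0" --pt "0 -0.006 0 0 0 0 0" --pt "0 -0.007 0 0 0 0 0" --pt "0 -0.007 0 0 0 0 0"

```text
time_s: 12.4
eef_pos: [501.0, 7.8, 119.7]
eef_rot: [-0.001, 0.669, 0.743, 0.001]
contact_force: [-0.9, 16.5, -4.0]
gripper_width: 0.2
finger_force: 7.0
```

```bash
python3 -c "
from h import *
go(-50,0,121);rep('scene')"
```

```text
t 12.4 press [-45.   -0.2 119.7] F [-0.9 16.5 -4. ] shift [-0.005  -0.0001 -0.0013] turn [-0.     -0.0008 -0.0008] q [ 0.23  0.56 -0.48  2.01  0.4   0.66 -0.41]
scene ('handle', 111, array([-186.9,   -3.1,  129.3])) ('plate', 61, array([-54.8,  -8.5, 113.3])) ('jaw', 69, array([-33.2, -18.8,  69.9])) ('pl', 155, array([110.9,  -1. ,  77.4]))
```

Call:
arm_command --pt "0 0.005 0 0 0 0 0" --pt "0 0.015 0 0 0 0 0" --pt "0 0.028 0 0 0 0 0" --pt "0 0.042 0 0 0 0 0" --pt "0 0.055 0 0 0 0 0"

```text
time_s: 12.95
eef_pos: [495.4, 61.8, 120.0]
eef_rot: [0.0, 0.67, 0.743, -0.0]
contact_force: [-0.2, -0.1, 0.4]
gripper_width: -0.0
finger_force: 0.0
```

Call:
arm_command --pt "0 0 0 -0.04 0 0 0" --pt "0 0 0 -0.085 0 0 0" --pt "0 0 0 -0.13 0 0 0" --pt "0 0 0 -0.17 0 0 0" --pt "0 0 0 -0.2 0 0 0"

```text
time_s: 13.45
eef_pos: [495.6, 61.4, 322.6]
eef_rot: [0.001, 0.67, 0.743, 0.001]
contact_force: [0.8, -0.8, -1.3]
gripper_width: -0.4
finger_force: 0.0
```

```bash
python3 -c "
from h import *
np.set_printoptions(precision=1,suppress=True)
go(-50,0,121);rep('scene');rep()
s=snapshot('scene');cv2.imwrite('pics/s5.png',cv2.resize(s['img'][110:270,150:350],None,fx=4,fy=3.72))
for n,z in dict(jaw_mark=72,jaw_home=72,insert_face=41,home_mark=41).items():
    for d in pinpoint(n,'scene')[:1]:
        p=atz(s,d['uv'],z)-O; print(n,d['conf'],p@ex,p@ey)"
```

```text
t 13.45 press [  8.9  -0.6 322.6] F [ 0.8 -0.8 -1.3] shift [-0.1 -0.   0.2] turn [ 0.  0. -0.] q [ 0.2  0.3 -0.6  1.8  0.2  1.1 -0.3]
scene ('handle', 107, array([-186.8,   -2.9,  128.6])) ('plate', 76, array([-31.4,  -2.8, 111. ])) ('jaw', 93, array([-34.7, -17.6,  69.9])) ('pl', 152, array([110.2,  -0.8,  77.6]))
top ('handle', 94, array([-184.4,    0.4,  130.1])) ('plate', 0, 0) ('jaw', 0, 0) ('pl', 50, array([112.6,   5.4,  79. ]))
jaw_mark 0.96 -35.40160686433765 3.2589647968919437
jaw_home 0.89 -24.04728776960715 10.006478633181674
insert_face 0.81 75.26779964530789 -5.465847377599369
home_mark 0.6 62.689816990935434 -0.2661174137779492
```

View pics/s5.png

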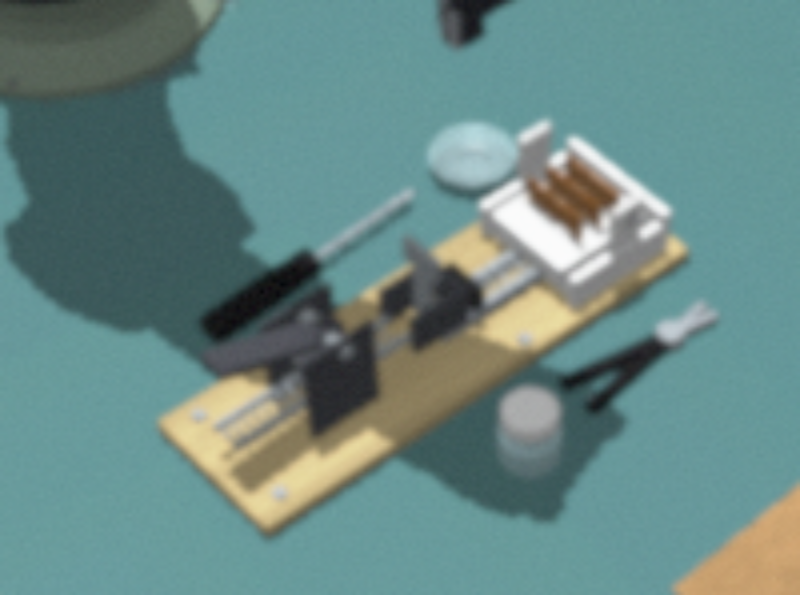

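```bash
python3 -c "
from h import *
print(finish_job())"
```

```text
the job is handed in; nothing more can be done
None
```

The job is handed in, and no verdict came back. By the camera and force readings, the insert is home in its frame. It was squeezed with an estimated 15–18 N for over half a second, and the jaw was slid back until it stopped dead at its rear stop; the trigger is up, the release lever upright and the arm clear.

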